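# Stand polished plates on the leaning rack and latch its bar

## Task

Clear the polishing block off the rack and lay it flat in its tray. Lift the rack's latch bar out of its notch and swing it right over to its stop, then lean every brass plate from the grey mat, on end and side by side, against the rail along the rack's back panel with its lower end on the black rubber strip, so that it stays put leaning about 20 degrees from upright. Then swing the bar back over and let it drop fully into its notch, with all plates still leaning; leave the jar and the felt wheel alone.

Things in the scene. Friction and masses are not known exactly. Their poses are not given: they have to be found in the camera images.
- rack: fixed leaning rack, aluminium and dark steel. Origin on the table under the middle line of its rubber strip; x to its open front (away from the robot), y along strip and rail, z up. Base plate 5 mm thick, x -80 to +115, y -170 to +200 mm. A plate on end with its lower back edge at x = 0, z = 5 mm and its back on the rail leans its top to -x by 20 degrees from upright
- strip (a point): middle of the black rubber strip on which plates stand: 16 mm wide (rack x -8 to +8), 290 mm long along the rack's y, flat and flush with the base top, 5 mm above the table. Feet are held by friction only; a foot 8 mm nearer the rail or farther off gives about 15 or 25 degrees
- rail (a point): middle of the leaning rail's axis: round steel rail 10 mm in diameter, 290 mm long along the rack's y, at x = -34.4, z = 85 mm in the rack's frame, on two posts at y = -138 and +138 mm, with a closed upright panel below it (front face at x = -35 mm)
- hinge (a point): hinge point of the latch bar, at x 30, y 185, z 55 mm in the rack's frame, between two cheeks 67 mm high; the hinge axis runs along the rack's x
- keeper (a point): bottom of the keeper's notch, at x 30, y -140, z 46 mm in the rack's frame: a post with two horns up to z = 70 mm and a 14 mm wide slot between them, open at the top, into which the bar drops
- bar (a joint): latch bar of the rack, hinge angle in rad: 0 = level, down in the notch (as at the start); grows as the free end rises; stop at 1.95, swung over beyond upright, where gravity keeps it; below about 1.57 it falls down again. A steel strip 7 mm thick, 14 mm high, reaching 334 mm from the hinge; 0.14 kg, turns freely
- bar_grip (a point): point on the bar's handle pin: a black round pin 12 mm in diameter, parallel to the hinge axis, sticking 52 mm out to the front (rack's +x) of the bar, 280 mm from the hinge; this point is 30 mm in front of the bar's mid plane. The pin can turn between the fingers as the bar swings
- plate1: one of up to four identical brass plates, 110 x 36 x 8 mm, 0.08 to 0.17 kg (absent ones have no pose). Origin at the plate's centre; x along its 110 mm length, y along its 36 mm width, z through its 8 mm thickness; either end and either face will do. At the start it lies flat on the mat, next plate's centre about 80 mm away
- plate2: one of up to four identical brass plates, 110 x 36 x 8 mm, 0.08 to 0.17 kg (absent ones have no pose). Origin at the plate's centre; x along its 110 mm length, y along its 36 mm width, z through its 8 mm thickness; either end and either face will do. At the start it lies flat on the mat, next plate's centre about 80 mm away
- plate3: one of up to four identical brass plates, 110 x 36 x 8 mm, 0.08 to 0.17 kg (absent ones have no pose). Origin at the plate's centre; x along its 110 mm length, y along its 36 mm width, z through its 8 mm thickness; either end and either face will do. At the start it lies flat on the mat, next plate's centre about 80 mm away
- plate4: one of up to four identical brass plates, 110 x 36 x 8 mm, 0.08 to 0.17 kg (absent ones have no pose). Origin at the plate's centre; x along its 110 mm length, y along its 36 mm width, z through its 8 mm thickness; either end and either face will do. At the start it lies flat on the mat, next plate's centre about 80 mm away
- jar: bystander: closed jar, 60 mm across, 75 mm high; origin at the centre of its underside
- felt_wheel: bystander: felt polishing wheel lying flat, 84 mm across, 26 mm high; origin at the centre of its underside
- block: reddish-brown bar of polishing compound, 80 x 40 x 28 mm (its x, y, z), 0.2 kg, lying on the front of the rack's base at the start with its length roughly along the rail; origin at the centre of its underside
- tray: fixed open steel tray for the polishing compound, 115 x 135 x 35 mm outside (its x, y, z), walls and floor 4 mm; origin at the centre of its underside. The block fits with its length along the tray's y

How it is judged (in metres and radians):
On the way, in this order (a step that is already met when the one before it is completed fails the run):
1. the latch bar is lifted out of its notch and swung over beyond upright (value of joint bar above 1.75 rad), for 0.2 s.
2. every plate leans on the rail with the bar still open ((angle between plate1's own x axis and vertical between 0.227 and 0.471 rad or angle between plate1's own x axis and vertical between 2.6706 and 2.9146 rad) and x of plate1 in the frame of rack between -0.04 and 0.002 m and y of plate1 in the frame of rack between -0.135 and 0.135 m and z of plate1 in the frame of rack between 0.045 and 0.068 m and linear speed of each of plate1, plate2, plate3, plate4 below 0.02 m/s and (angle between plate2's own x axis and vertical between 0.227 and 0.471 rad or angle between plate2's own x axis and vertical between 2.6706 and 2.9146 rad) and x of plate2 in the frame of rack between -0.04 and 0.002 m and y of plate2 in the frame of rack between -0.135 and 0.135 m and z of plate2 in the frame of rack between 0.045 and 0.068 m and (angle between plate3's own x axis and vertical between 0.227 and 0.471 rad or angle between plate3's own x axis and vertical between 2.6706 and 2.9146 rad) and x of plate3 in the frame of rack between -0.04 and 0.002 m and y of plate3 in the frame of rack between -0.135 and 0.135 m and z of plate3 in the frame of rack between 0.045 and 0.068 m and (angle between plate4's own x axis and vertical between 0.227 and 0.471 rad or angle between plate4's own x axis and vertical between 2.6706 and 2.9146 rad) and x of plate4 in the frame of rack between -0.04 and 0.002 m and y of plate4 in the frame of rack between -0.135 and 0.135 m and z of plate4 in the frame of rack between 0.045 and 0.068 m and value of joint bar above 1.6 rad), for 0.3 s.
At the end, for the whole second after the job is handed in: Each plate present is at rest on end against the rail, top to the robot, 13 to 27 degrees from upright, centre 40 mm behind to 2 mm ahead of the strip's middle, within 135 mm of the rack's middle, 45 to 68 mm up; bar in its notch (below 0.04 rad); block at rest flat on the tray's floor ((angle between plate1's own x axis and vertical between 0.227 and 0.471 rad or angle between plate1's own x axis and vertical between 2.6706 and 2.9146 rad) and x of plate1 in the frame of rack between -0.04 and 0.002 m and y of plate1 in the frame of rack between -0.135 and 0.135 m and z of plate1 in the frame of rack between 0.045 and 0.068 m and linear speed of each of plate1, plate2, plate3, plate4, block below 0.02 m/s and (angle between plate2's own x axis and vertical between 0.227 and 0.471 rad or angle between plate2's own x axis and vertical between 2.6706 and 2.9146 rad) and x of plate2 in the frame of rack between -0.04 and 0.002 m and y of plate2 in the frame of rack between -0.135 and 0.135 m and z of plate2 in the frame of rack between 0.045 and 0.068 m and (angle between plate3's own x axis and vertical between 0.227 and 0.471 rad or angle between plate3's own x axis and vertical between 2.6706 and 2.9146 rad) and x of plate3 in the frame of rack between -0.04 and 0.002 m and y of plate3 in the frame of rack between -0.135 and 0.135 m and z of plate3 in the frame of rack between 0.045 and 0.068 m and (angle between plate4's own x axis and vertical between 0.227 and 0.471 rad or angle between plate4's own x axis and vertical between 2.6706 and 2.9146 rad) and x of plate4 in the frame of rack between -0.04 and 0.002 m and y of plate4 in the frame of rack between -0.135 and 0.135 m and z of plate4 in the frame of rack between 0.045 and 0.068 m and x of block in the frame of tray between -0.055 and 0.055 m and y of block in the frame of tray between -0.065 and 0.065 m and z of block in the frame of tray below 0.015 m and angle between block's own z axis and vertical below 0.15 rad and value of joint bar below 0.04 rad); the robot touches nothing.
It fails at once if a bystander is moved by more than 3 cm (distance of any of jar, felt_wheel from where it was at the start of the episode above 0.03 m).
Of plate1, plate2, plate3, plate4 only 3 to 4 are there at a start; the rules pass over those that are not, and their reading is None.
At some moment in a run one of block may be knocked a few centimetres aside while the robot is not near it.
Once in a run the grip may slacken for a moment while it holds something.
It also fails if it takes over 210 s, if anything falls off the work surface, if the arm or the gripper's body presses on something with over 40 N, if the wrist force passes 120 N, or if a joint passes its speed limit or range.

## Robot

A 6-joint arm with a two-finger parallel gripper is mounted at the origin on the work surface. World frame = base frame: x ahead of the robot, y to its left, z up, the work surface at z = 0. Lengths are in m, angles in degrees, forces in N, time in s.
With the tool pointing down it reaches from about 0.35 to 0.875 m from the base axis. Payload 4.2 kg.
Tool frame: the origin (TCP) lies midway between the tips of the shut fingers; the grasp point (between the pads) lies 19 mm behind it (robot.tcp_to_grasp is the distance from the TCP to the grasp point, in m); z points along the fingers, y is the line along which they close (so a half turn about z gives the same grasp; the last joint's range is limited). The gripper opens to 85 mm and grips with 20 to 120 N. Pads are 22 mm wide; open, the fingers measure 114 mm over their backs; the gripper's body (76 mm by 85 mm) begins 54 mm behind the grasp point. The pads swing forward as they close: fully open they stand 13 mm farther back than shut.
Start: joints at [88.671, 22.042, 0.453, 0, -68.411, -14.817], TCP at [0.174, 0.6, 0.231] pointing down, gripper open.
Joint ranges: [-179.83, 179.83], [-69.29, 118.12], [-61.27, 80.66], [-181.25, 117.63], [-171.15, -9.14], [-177.46, 177.46]. Speed limits (degrees/s): [159.86, 159.86, 180, 180, 180, 180].

## Interface

Orientations are given as [roll, pitch, yaw] about the fixed x, y, z axes, in that order (R = Rz(yaw) Ry(pitch) Rx(roll)).
In Python, from bench import robot gives the robot as it stands. Calls block until the motion is done:
- robot.movep(position, orientation): joint-space move of the TCP to a pose.
- robot.move_l(position, attitude=None, feed=0.15, threshold=None): straight line of the TCP; attitude=None keeps the orientation; feed is the mean speed in m/s. With threshold (N) it stops when the force on the tool has changed by that much, and returns True; else False.
- robot.move_joints(angles): joint-space move.
- robot.release() and robot.clamp(effort=None): open the fingers fully, or close them until they stop; effort is the grip in N (None keeps the last).
- robot.wait(seconds).
- robot.ik(position, orientation): joint angles nearest the present ones, or None.
- robot.read_state(): the state.
- robot.read_camera(name): name is "scene" or "top" or "wrist"; returns a dict with "pixels" (384x512x3 uint8, red, green, blue), "depth" (384x512 float32, m along the optical axis (not along the pixel's ray), 0 where there is no reading), "fx", "fy", "cx", "cy" (pixels), "k1" (the pictures are not rectified: a ray, as slopes to the right and down, at radius r is drawn at 1 + k1 r^2 times it, then the intrinsics apply), "pose" (4x4, takes a point from camera to world coordinates); the wrist camera has in their place "T_tool_cam" (4x4, takes a point from camera to tool coordinates, whose origin is the TCP and whose axes are the flange's). Camera axes: x right, y down, z forward; pixel columns grow to the right and rows downward; lengths in m; the calibration is good to about 2 mm. A picture is of the moment at which its call begins: read the wrist's pose just before it.
A pose or a line that the arm cannot do raises robot.MotionError and nothing moves.
- robot.sign_off(): hands the job in; it is judged then, once.
The state is a dict: "time": time; "qpos": joint angles; "joint_vel": joint speeds; "effort": joint torques, N m; "ee_pos": TCP position; "orientation": TCP orientation; "force": force on the tool from outside, world axes, zero at the start; "torque": the same for the moment, N m; "finger_gap": opening from 0.0 (shut) to 1.0 (fully open); "grasp_force": force on a finger pad.
Only numpy, scipy, OpenCV 4.12 (cv2) and the standard library are available. Lean on these libraries where they do the work, as an engineer would, in place of code of your own. Each camera call takes 0.05 s, during which the arm holds its last target. There are 200 camera calls.

## Working session

There is one attempt and no reset: what is moved stays moved. The work goes in short steps, each a Python script; the robot and the scene stay as the last script left them, time stands still between calls to the robot, and variables do not carry over. Pictures are saved under pics/ and viewed, at most 14 in all, crops included, and the job is handed in when it is done.

```bash
ls; mkdir -p pics; python3 - <<'E'
from bench import robot
import cv2,numpy as np,pickle
for n in("scene","top"):
    c=robot.read_camera(n); pickle.dump(c,open(n+'.pkl','wb'))
    cv2.imwrite(f'pics/{n}0.png',c['pixels'][:,:,::-1])
    print(n,c['fx'],c['fy'],c['cx'],c['cy'],c['k1'],c['pose'].round(4).tolist(),(c['depth']>0).mean())
print(robot.read_state())
E
```

```text
pics
scene 455.03007779432346 455.03007779432346 258.254237393713 196.88757440271857 -0.12175569482847785 [[0.0211, 0.5807, -0.8139, 1.6303], [0.9998, -0.0136, 0.0163, -0.1106], [-0.0016, -0.814, -0.5808, 0.8251], [0.0, 0.0, 0.0, 1.0]] 0.9952748616536459
top 404.21718614155714 404.21718614155714 250.34958579739643 191.38475291778755 0.003337596666722418 [[-0.0023, -0.9866, 0.163, 0.4108], [-1.0, 0.0018, -0.0033, -0.0849], [0.0029, -0.163, -0.9866, 1.114], [0.0, 0.0, 0.0, 1.0]] 0.9957122802734375
{'time': 0.1, 'qpos': array([ 8.86689006e+01,  2.20859685e+01,  3.87317581e-01, -2.45353264e-02,
       -6.84118054e+01, -1.48170269e+01]), 'joint_vel': array([ 0.07233696, -0.13592113,  0.09486314,  0.13111541,  0.05289778,
        0.01118407]), 'effort': array([-4.80003382e-04, -3.93316376e+01,  1.88929617e+01,  4.19801608e+00,
       -2.60245717e-03,  4.91454855e-06]), 'ee_pos': array([0.17366261, 0.59984118, 0.2303351 ]), 'orientation': array([ 1.79887385e+02, -6.20905387e-03, -1.61571695e+01]), 'force': array([-0.58291294,  0.44518696, -0.21200701]), 'torque': array([-0.00065252,  0.02391675, -0.00780773]), 'grasp_force': 0.0, 'finger_gap': 0.9998400228589592}
```

View pics/scene0.png

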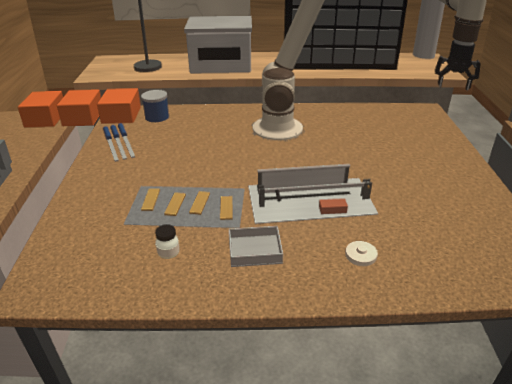

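View pics/top0.png

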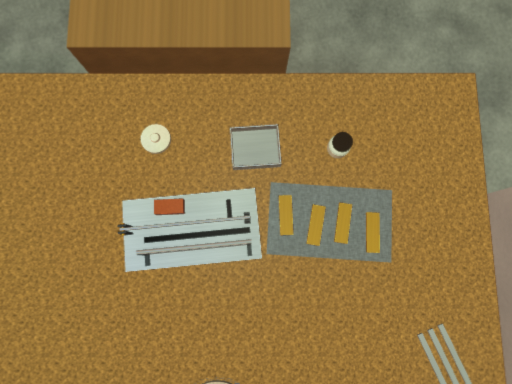

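The scene view shows the rack at about (310,195) with its bar in the notch, four plates on the mat at (150..227,205), tray (255,245), jar (167,242) and wheel (361,253). The top view (up = +x, left = +y) shows the block at (169,207), strip (197,235), keeper end (248,215), plates at (286,215), (316,225), (344,223), (373,232) and tray (255,147).

```bash
cat > h.py <<'E'
import numpy as np,cv2
from scipy.spatial.transform import Rotation as Ro
def E(o): return Ro.from_euler('xyz',o,degrees=True).as_matrix()
def campose(c,st=None):
    if 'pose' in c: return c['pose']
    T=np.eye(4);T[:3,:3]=E(st['orientation']);T[:3,3]=st['ee_pos'];return T@c['T_tool_cam']
def p2w(c,uv,z,P=None):
    P=c['pose'] if P is None else P
    K=np.array([[c['fx'],0,c['cx']],[0,c['fy'],c['cy']],[0,0,1]])
    s=cv2.undistortPoints(np.array(uv,float).reshape(-1,1,2),K,np.array([c['k1'],0,0,0.])).reshape(-1,2)
    d=np.c_[s,np.ones(len(s))]@P[:3,:3].T
    return P[:3,3]+d*((z-P[2,3])/d[:,2])[:,None]
def w2p(c,X,P=None):
    P=c['pose'] if P is None else P
    X=(np.array(X,float).reshape(-1,3)-P[:3,3])@P[:3,:3]
    s=X[:,:2]/X[:,2:];s=s*(1+c['k1']*(s**2).sum(1))[:,None]
    return s*[c['fx'],c['fy']]+[c['cx'],c['cy']]
def blobs(m,a0,a1=1e9):
    n,l,s,ce=cv2.connectedComponentsWithStats(m.astype(np.uint8))
    return [(l==i) for i in range(1,n) if a0<s[i,4]<a1]
def rect(c,mask,z,P=None):
    """min-area rect of a mask cast on plane z: centre, long, short, yaw deg of long axis"""
    cs,_=cv2.findContours(mask.astype(np.uint8),cv2.RETR_EXTERNAL,cv2.CHAIN_APPROX_NONE)
    q=max(cs,key=len).reshape(-1,2)
    w=p2w(c,q,z,P)[:,:2]*1000
    (x,y),(a,b),t=cv2.minAreaRect(w.astype(np.float32))
    if b>a:a,b,t=b,a,t+90
    return np.array([x,y])/1000,a,b,(t+90)%180-90
def hsv(c): return cv2.cvtColor(c['pixels'],cv2.COLOR_RGB2HSV).astype(int)
E
python3 - <<'E'
from h import *;import pickle
c=pickle.load(open('top.pkl','rb'));H=hsv(c)
for n,(u,v) in dict(plate=(286,215),block=(169,207),table=(60,200),mat=(300,195),tray=(255,150),base=(200,260),strip=(197,235)).items(): print(n,H[v,u])
for nm,u0,v0,w,h in(('plates',265,180,130,85),):
    m=np.zeros(H.shape[:2],bool);m[v0:v0+h,u0:u0+w]=1
    m&=(H[...,1]>150)
    for b in blobs(m,200): print(nm,rect(c,b,.008+.002))
m=np.zeros(H.shape[:2],bool);m[190:222,140:200]=1
m&=(H[...,1]>120)&((H[...,0]<9)|(H[...,0]>170))
for b in blobs(m,100): print('block',rect(c,b,.033))
m=(H[...,2]<60);m[:,:140]=0;m[:,253:]=0;m[:225]=0;m[245:]=0
for b in blobs(m,100): print('strip',rect(c,b,.005))
m=np.zeros(H.shape[:2],bool);m[115:180,220:290]=1;m&=H[...,1]<90
for b in blobs(m,300): print('tray',rect(c,b,.035))
m=np.zeros(H.shape[:2],bool);m[180:280,115:266]=1;m&=H[...,1]<60
for b in blobs(m,3000): print('base',rect(c,b,.005))
print('corners',p2w(c,[(123,201),(256,189),(262,259),(126,271)],.005))
print('jar',p2w(c,[(341,142)],.075),'wheel',p2w(c,[(155,138)],.026))
E
```

```text
plate [ 22 181 179]
block [ 10 182 168]
table [ 18 161 152]
mat [ 52  23 123]
tray [ 47  25 166]
base [ 79  21 198]
strip [48 32 40]
plates (array([ 0.5098382 , -0.30792413]), 360.4308776855469, 230.08860778808594, 89.87911224365234)
plates (array([ 0.52780505, -0.18502534]), 105.36912536621094, 34.39558410644531, 1.4772593975067139)
plates (array([ 0.50648718, -0.34125296]), 107.76286315917969, 35.1948356628418, -9.20892333984375)
plates (array([ 0.50113513, -0.26654602]), 108.0700454711914, 34.659324645996094, -10.723052978515625)
plates (array([ 0.48073499, -0.42107263]), 108.2695541381836, 35.34782028198242, -2.8164749145507812)
strip (array([0.47478235, 0.05833521]), 282.48968505859375, 12.03399658203125, -84.64196968078613)
tray (array([ 0.71453235, -0.10218173]), 134.25270080566406, 122.09754180908203, -86.11140394210815)
base (array([0.48993384, 0.08154269]), 383.136474609375, 194.07241821289062, -84.607430934906)
corners [[ 0.56765699  0.26378981  0.005     ]
 [ 0.60065907 -0.10430557  0.005     ]
 [ 0.40846313 -0.11965128  0.005     ]
 [ 0.3775548   0.24638859  0.005     ]]
jar [[ 0.71509422 -0.32977712  0.075     ]] wheel [[0.74174121 0.17681671 0.026     ]]
```

```bash
cat >> h.py <<'E'
RY=5.4; RO=np.array([.4748,.0583,0.])
def rk(x,y,z): # rack mm -> world m
    return RO+E([0,0,RY])@np.array([x,y,z])/1000
def ori(yaw,pitch=0,flip=False):
    R=E([180,pitch,yaw])
    if flip: R=R@E([0,0,180])
    return Ro.from_matrix(R).as_euler('xyz',degrees=True)
def tz(yaw,pitch=0): return E([180,pitch,yaw])[:,2]
PINOFF=.013
def pin(th): # TCP position for pin grip at bar angle th (rad)
    return rk(60,185-280*np.cos(th),55+280*np.sin(th))+np.array([0,0,-PINOFF])
E
python3 - <<'E'
from h import *;from bench import robot;import pickle
c=pickle.load(open('top.pkl','rb'));H=hsv(c)
m=np.zeros(H.shape[:2],bool);m[190:222,140:200]=1
m&=(H[...,1]>110)&(H[...,0]<14)
for b in blobs(m,100): print('block',rect(c,b,.033))
def t(n,p,yaw,pitch):
    for f in (0,1):
        q=robot.ik(p,ori(yaw,pitch,f)); print(n,f,None if q is None else np.round(q))
for th in(0,.5,1,1.5,1.95): t(f'pin{th}',pin(th),RY,0)
for y in(-122,118):
    t('place',rk(-20,y,60),RY,40); t('placeup',rk(20,y,160),RY,40)
t('pick',[.48,-.42,.008],-3,-30);t('pick',[.528,-.185,.1],1.5,-30)
t('block',rk(80,65,.03),RY+90,0)
t('tray',[.714,-.102,.03],4,0)
st=robot.read_state()
robot.movep(rk(70,-80,230),ori(RY))
st=robot.read_state();c=robot.read_camera('wrist')
pickle.dump((st,c),open('w1.pkl','wb'));cv2.imwrite('pics/w1.png',c['pixels'][:,:,::-1])
P=campose(c,st);print(w2p(c,[rk(0,-145,5),rk(0,0,5),rk(60,-95,61),rk(30,-140,70)],P).round(),c['T_tool_cam'].round(3),st['qpos'].round(),st['time'])
E
```

```text
block (array([0.54966418, 0.1318976 ]), 78.44091796875, 39.92209243774414, -87.37510180473328)
pin0 0 [ 14.  27. -24.   0. -39.  82.]
pin0 1 [ 14.  27. -24.   0. -39. -98.]
pin0.5 0 [ 18.  17. -16.   0. -57.  78.]
pin0.5 1 [  18.   17.  -16.    0.  -57. -102.]
pin1 0 [ 28.  12.  -7.   0. -71.  68.]
pin1 1 [  28.   12.   -7.    0.  -71. -112.]
pin1.5 0 [ 40.  14.   1.   0. -78.  55.]
pin1.5 1 [  40.   14.    1.    0.  -78. -125.]
pin1.95 0 [ 50.  19.   6.   0. -77.  46.]
pin1.95 1 [  50.   19.    6.    0.  -77. -134.]
place 0 [ 10.  39.  -8.  -3. -83.  87.]
place 1 [ 10.  39.  -8.  -3. -83. -93.]
placeup 0 [ 10.  35.   3.  -3. -97.  86.]
placeup 1 [ 10.  35.   3.  -3. -97. -94.]
place 0 [ 30.  39.  -2. -16. -86.  72.]
place 1 [  30.   39.   -2.  -16.  -86. -108.]
placeup 0 [  29.   36.    8.  -15. -100.   69.]
placeup 1 [  29.   36.    8.  -15. -100. -111.]
pick 0 [-38.  32. -14. -42. -25. 161.]
pick 1 [-38.  32. -14. -42. -25. -19.]
pick 0 [ -5.  16. -33. -17. -12. 112.]
pick 1 [ -5.  16. -33. -17. -12. -68.]
block 0 [ 30.  32. -23.   0. -35. 156.]
block 1 [ 30.  32. -23.   0. -35. -24.]
tray 0 [  5.  41.   3.   0. -52.  89.]
tray 1 [  5.  41.   3.   0. -52. -91.]
[[306. 210.]
 [195. 210.]
 [270. 178.]
 [312. 207.]] [[-0.001 -0.949 -0.315  0.081]
 [ 1.    -0.001 -0.    -0.001]
 [-0.    -0.315  0.949 -0.142]
 [ 0.     0.     0.     1.   ]] [ 15.  15. -10.  -0. -65.  80.] 2.6583
```

View pics/w1.png

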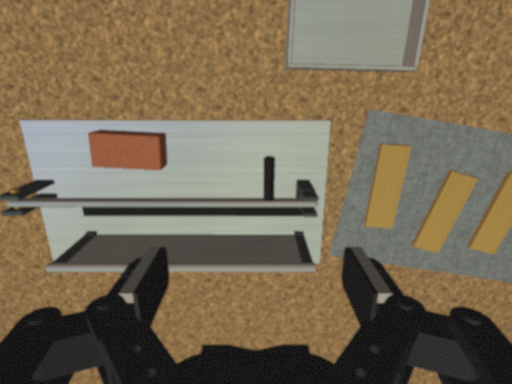

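The wrist view shows the pin at (269,157–198), which matches my prediction of (270,178). The block is at (128,150) and the strip lies along row 212, so the rack pose is good. Next I open the bar.

```bash
cat > bar.py <<'E'
from h import *;from bench import robot
def swing(a,b,n=14):
    for th in np.linspace(a,b,n+1)[1:]:
        robot.move_l(pin(th),feed=.12)
E
python3 - <<'E'
from bar import *
robot.movep(pin(0)+[0,0,.06],ori(RY))
robot.move_l(pin(0)); robot.clamp(40)
s=robot.read_state();print(s['finger_gap'],s['grasp_force'],s['time'],s['force'])
for i,th in enumerate(np.linspace(0,1.90,15)[1:]):
    robot.move_l(pin(th),feed=.12); s=robot.read_state()
    print(round(th,2),s['finger_gap'].round(3),round(s['grasp_force'],1),s['force'].round(1))
robot.release();robot.wait(.5)
c=robot.read_camera('scene');cv2.imwrite('pics/s2.png',c['pixels'][90:300,100:450,::-1].repeat(2,0).repeat(2,1));print(robot.read_state()['time'])
E
```

```text
0.12447158874570144 38.99913489818573 4.5083 [-2.27223519  4.45345303  3.34425548]Traceback (most recent call last):
  File "<stdin>", line 7, in <module>
AttributeError: 'float' object has no attribute 'round'
```

```bash
python3 - <<'E'
from bar import *
for i,th in enumerate(np.linspace(0,1.90,15)[2:]):
    robot.move_l(pin(th),feed=.12); s=robot.read_state()
    print(round(th,2),round(s['finger_gap'],3),round(s['grasp_force'],1),s['force'].round(1))
robot.release();robot.wait(.5)
c=robot.read_camera('scene');cv2.imwrite('pics/s2.png',c['pixels'][90:300,100:450,::-1].repeat(2,0).repeat(2,1));print(robot.read_state()['time'])
E
```

```text
0.27 0.121 39.0 [-0.1  4.7 -2.8]
0.41 0.122 39.0 [ 1.7  1.8 -2.4]
0.54 0.12 39.2 [ 1.3 -2.4 -0.8]
0.68 0.118 39.3 [ 0.5 -6.8  4.1]
0.81 0.119 39.3 [ 0.  -7.9  7.4]
0.95 0.125 39.3 [-0.3 -9.7 10.6]
1.09 0.117 40.3 [-1.4 -8.  11.4]
1.22 0.117 41.0 [-1.4 -5.8 11. ]
1.36 0.119 41.9 [-2.7 -2.8  9.5]
1.49 0.119 42.4 [-2.6 -2.4  9.1]
1.63 0.116 43.1 [-2.5 -0.   6.2]
1.76 0.121 39.6 [-2.2  0.8  4.5]
1.9 0.121 40.3 [-0.4  0.6  1.7]
12.3083
```

View pics/s2.png

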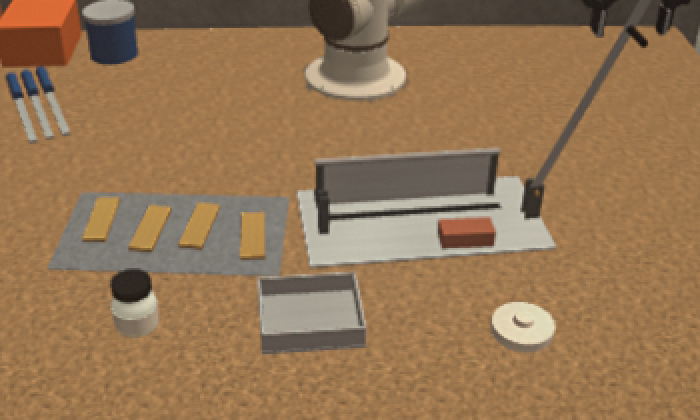

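The bar is now open, leaning from the hinge at (533,200) to its top at about (650,10), and the block lies at (466,232). Next is the block, with a fresh look from close by first.

```bash
cat >> h.py <<'E'
def locate(robot,name,fn,z,a0=100,box=None,pts=None):
    st=robot.read_state();c=robot.read_camera(name)
    P=campose(c,st);m=fn(hsv(c))
    return [rect(c,b,z,P) for b in blobs(m,a0)],c,P
isblock=lambda H:(H[...,1]>110)&(H[...,0]<14)
E
python3 - <<'E'
from h import *;from bench import robot
p=np.array(robot.read_state()['ee_pos'])
robot.move_l(p+[0,0,.03]);robot.move_l(p+E([0,0,RY])@[.12,0,.03])
robot.movep([.53,.13,.23],ori(RY+90,0,1))
r,c,P=locate(robot,'wrist',isblock,.033,800)
for x in r:print(x)
cv2.imwrite('pics/w2.png',c['pixels'][:,:,::-1])
t,_,_=locate(robot,'top',lambda H:isblock(H)&(np.indices(H.shape[:2])[0]>185)&(np.indices(H.shape[:2])[0]<230)&(np.indices(H.shape[:2])[1]<260)&(np.indices(H.shape[:2])[1]>120),.033)
print('top',t)
E
```

```text
(array([0.55048999, 0.1332085 ]), 79.11518096923828, 37.04449462890625, -87.6536009311676)
top [(array([0.54991687, 0.13343396]), 81.76934051513672, 37.981380462646484, 89.88872528076172)]
```

View pics/w2.png

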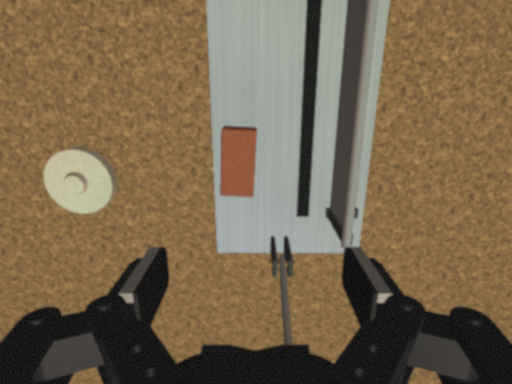

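The wrist view shows the block at (238,161), clear of the open bar at about (285,300), and the wheel at (78,182). I'll grip it and carry it to the tray.

```bash
python3 - <<'E'
from h import *;from bench import robot
b=np.array([.5503,.1332]);yw=92.4
robot.movep([*b,.1],ori(yw,0,1));robot.move_l([*b,.020],feed=.1);robot.clamp(60)
robot.wait(.2);s=robot.read_state();print(s['finger_gap'],s['grasp_force'],s['time'])
robot.move_l([*b,.13]);s=robot.read_state();print(s['finger_gap'],s['force'])
T=np.array([.718,-.102])
robot.movep([*T,.13],ori(3.9,0,1))
s=robot.read_state();print(s['finger_gap'],s['qpos'].round())
hit=robot.move_l([*T,.020],feed=.06,threshold=6);s=robot.read_state();print(hit,s['ee_pos'],s['finger_gap'])
robot.release();s=robot.read_state();print(s['force'],s['finger_gap'])
robot.move_l([*T,.15])
robot.movep([.52,-.2,.25],ori(0));s=robot.read_state();print(s['time'])
for n in('scene','top'):
    c=robot.read_camera(n);cv2.imwrite(f'pics/{n}3.png',c['pixels'][:,:,::-1])
st=robot.read_state();c=robot.read_camera('wrist');cv2.imwrite('pics/w3.png',c['pixels'][:,:,::-1])
E
python3 -c "
import cv2,numpy as np
a=cv2.imread('pics/top3.png')[110:280,110:410];b=cv2.imread('pics/w3.png')
cv2.imwrite('pics/m3.png',np.vstack([cv2.resize(a,(512,290)),cv2.resize(b,(400,300),interpolation=3) if 0 else cv2.copyMakeBorder(cv2.resize(b,(400,300)),0,0,0,112,0)]))"
```

```text
0.4496741775150183 61.003156900405884 17.1833
0.44906402921382305 [-0.3425825  -0.08559882 -2.00703989]
0.4462660095708474 [  5.  36.   9.  -0. -63. -91.]
False [ 0.71827172 -0.10200788  0.02046455] 0.4479562597681241
[-0.3268484  -0.00278566 -0.60527078] 1.0012128812538057
25.4333
```

View pics/m3.png

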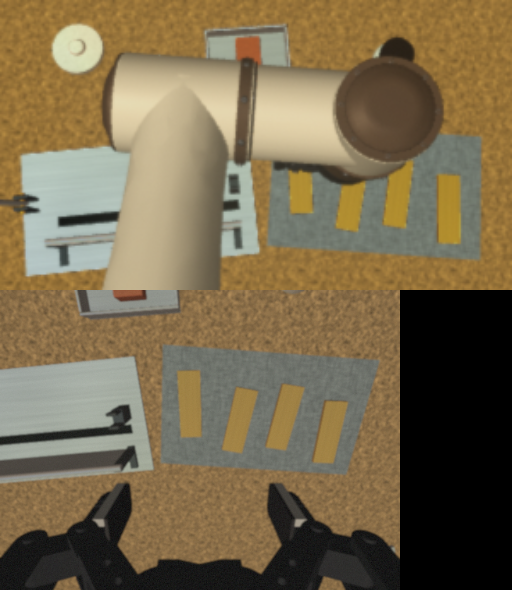

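The top view (upper half) shows the block in the tray at (247,50). The wrist view (lower half) shows all four plates still lying undisturbed. Next I measure the plates and place the first one.

```bash
cat > plate.py <<'E'
from h import *;from bench import robot
def plates():
    robot.movep([.50,-.26,.28],ori(0,0,1))
    st=robot.read_state();c=robot.read_camera('wrist');P=campose(c,st);H=hsv(c)
    w=[]
    for b in blobs((H[...,1]>110),150,9000):
        q=rect(c,b,.010,P)
        if 85<q[1]<125 and 28<q[2]<45: w.append(q)
    return sorted(w,key=lambda q:-q[0][1])
S,N,G,PHI=.060,.004,30,18.5
def pick(q):
    cen,_,_,yw=q
    d=E([0,0,yw])[:,0]; p=np.array([*cen,0])-.005*d
    robot.movep(p+[0,0,.10]-0.02*d,ori(yw,-G,1))
    hit=robot.move_l(p+[0,0,.006],feed=.08,threshold=15)
    robot.clamp(70);robot.wait(.1)
    s=robot.read_state();print('pick',hit,round(s['finger_gap'],3),round(s['grasp_force'],1),s['force'].round(1))
    robot.move_l(p+[0,0,.16],feed=.15)
    s=robot.read_state();print('lift',round(s['finger_gap'],3),s['force'].round(1))
def place(y,phi=PHI):
    f=np.radians(phi);th=90-phi-G;o=ori(RY,th,1)
    def tcp(x,lift):
        return rk(x+1000*(-S*np.sin(f)+N*np.cos(f)),y,5+lift+1000*(S*np.cos(f)+N*np.sin(f)))
    robot.movep(tcp(70,90),o)
    s=robot.read_state();print('carry',round(s['finger_gap'],3),s['force'].round(1))
    robot.move_l(tcp(1,12),feed=.12)
    hit=robot.move_l(tcp(1,-4),feed=.03,threshold=4)
    s=robot.read_state();z=s['ee_pos'][2]-tcp(1,0)[2]
    print('place',hit,'dz mm',round(z*1000,1),round(s['finger_gap'],3),s['force'].round(1))
    robot.release();robot.wait(.2)
    p=np.array(robot.read_state()['ee_pos'])
    robot.move_l(p-.09*tz(RY,th),feed=.12)
    print('t',robot.read_state()['time'])
E
python3 - <<'E'
from plate import *
q=plates()
for x in q:print(x)
pick(q[0]);place(118)
c=robot.read_camera('wrist');a=cv2.resize(c['pixels'][:,:,::-1],(400,300))
robot.movep([.50,-.26,.28],ori(0,0,1))
c=robot.read_camera('scene');b=c['pixels'][150:270,120:390,::-1].repeat(2,0).repeat(2,1)
cv2.imwrite('pics/m4.png',np.vstack([cv2.copyMakeBorder(a,0,0,0,140,0),b]))
E
```

```text
(array([ 0.5278952 , -0.18466362]), 108.59513854980469, 35.25642013549805, 1.4222890138626099)
(array([ 0.5007796 , -0.26593887]), 108.05374145507812, 34.62220001220703, -10.57958984375)
(array([ 0.50599661, -0.33990939]), 108.65716552734375, 35.159332275390625, -9.359352111816406)
(array([ 0.48019946, -0.4189996 ]), 108.12109375, 36.66290283203125, -2.542999267578125)Traceback (most recent call last):
  File "<stdin>", line 4, in <module>
  File "plate.py", line 15, in pick
    hit=robot.move_l(p+[0,0,.006],feed=.08,threshold=15)
bench.MotionError: the arm cannot follow that straight line within its joint ranges
```

```bash
python3 - <<'E'
s=open('plate.py').read()
s=s.replace("S,N,G,PHI=.060,.004,30,18.5","S,N,G,PHI=.060,.004,30,18.5\ndef feas(p,yw,g):\n    return all((k:=robot.ik(p+[0,0,z],ori(yw,-g,1))) is not None and k[4]<-11 for z in(.006,.04,.08,.12,.16))")
s=s.replace("    robot.movep(p+[0,0,.10]-0.02*d","    global G\n    G=next(g for g in(30,26,22,18,14) if feas(p,yw,g));print('G',G)\n    robot.movep(p+[0,0,.10]")
open('plate.py','w').write(s)
E
python3 - <<'E'
from plate import *
q=plates()
pick(q[0]);place(118)
c=robot.read_camera('wrist');a=cv2.resize(c['pixels'][:,:,::-1],(400,300))
robot.movep([.50,-.26,.28],ori(0,0,1))
c=robot.read_camera('scene');b=c['pixels'][150:270,120:390,::-1].repeat(2,0).repeat(2,1)
cv2.imwrite('pics/m4.png',np.vstack([cv2.copyMakeBorder(a,0,0,0,140,0),b]))
E
```

```text
G 18
pick False 0.358 68.6 [-3.5  1.7  7.1]
lift 0.349 [-0.6 -0.  -1. ]
carry 0.35 [ 0.4  0.2 -0.8]
place True dz mm 2.2 0.354 [0.3 1.1 3.8]
t 38.725
```

View pics/m4.png

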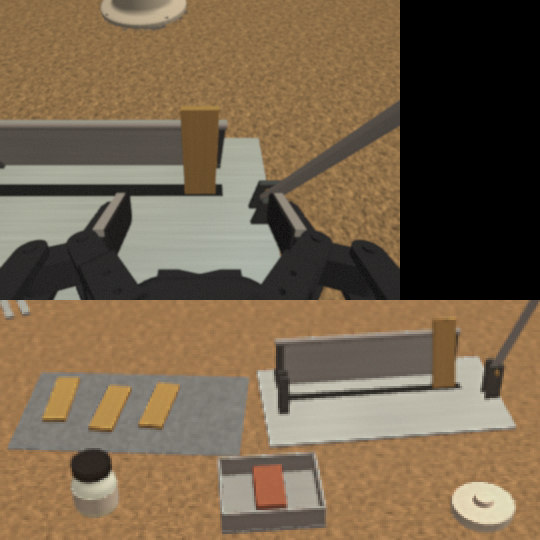

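The wrist view shows the first plate leaning against the rail at (200,150) with its foot on the strip. The scene view below shows the same, and the block flat in the tray at (269,486). I'll do the next two.

```bash
sed -i 's/\[0,0,.006\],feed/[0,0,.007],feed/; s/28<q\[2\]<45:/28<q[2]<45 and q[0][1]<-.14:/' plate.py; python3 - <<'E'
from plate import *
for y in(38,-42):
    q=plates();print(len(q),q[0]); pick(q[0]);place(y)
c=robot.read_camera('wrist');a=cv2.resize(c['pixels'][:,:,::-1],(400,300))
q=plates();print(q)
c=robot.read_camera('scene');b=c['pixels'][150:270,120:390,::-1].repeat(2,0).repeat(2,1)
cv2.imwrite('pics/m5.png',np.vstack([cv2.copyMakeBorder(a,0,0,0,140,0),b]))
E
```

```text
3 (array([ 0.50077295, -0.26584799]), 108.31941986083984, 34.51329040527344, -10.574562072753906)
G 14
pick False 0.312 68.4 [-2.6  1.4  7.8]
lift -0.007 [-0.5 -0.3  0.5]
carry 0.003 [ 0.2  1.5 -0.7]
place False dz mm -4.1 -0.001 [0.3 0.5 0.2]
t 49.8833
3 (array([ 0.50356293, -0.25650662]), 108.33000946044922, 34.70414352416992, -15.979866027832031)
G 14
pick False 0.314 68.4 [-3.   2.2  9.1]
lift -0.001 [ 0.2  0.4 -0.1]
carry 0.0 [-0.3  0.2 -0.5]
place False dz mm -4.1 0.002 [ 0.5 -0.9 -0.3]
t 60.375
[(array([ 0.5020733, -0.2643515]), 108.24441528320312, 34.519474029541016, -11.651496887207031), (array([ 0.50603723, -0.33990189]), 108.43451690673828, 35.36037826538086, -9.262275695800781), (array([ 0.48039557, -0.41883258]), 108.18714141845703, 36.47962188720703, -2.452392578125)]
```

View pics/m5.png

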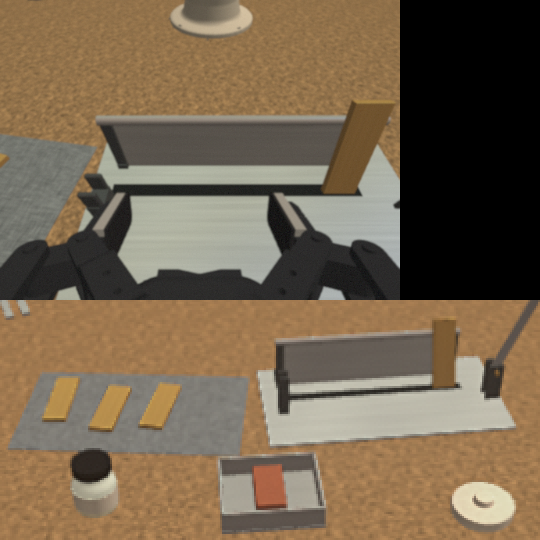

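The picture shows that plates 2 and 3 slipped out because the tips only caught their upper edges; they still lie on the mat at (160,405), (110,408) and (61,399). The first plate stands fine. I'll grip 5 mm deeper and stop if a lift comes up empty.

```bash
sed -i "s/\[0,0,.007\],feed/[0,0,.002],feed/; s/S,N,G,PHI=.060,.004/S,N,G,PHI=.060,.000/" plate.py
sed -i "s/    s=robot.read_state();print('lift'.*/&\n    if s['finger_gap']<.25: robot.release(); raise SystemExit('missed')/" plate.py; python3 - <<'E'
from plate import *
q=plates();print(len(q),q[0]); pick(q[0])
c=robot.read_camera('scene')
place(38)
cv2.imwrite('pics/m6.png',c['pixels'][90:270,120:390,::-1].repeat(2,0).repeat(2,1))
E
```

```text
3 (array([ 0.50214032, -0.26433649]), 108.54833984375, 34.58633041381836, -11.629524230957031)
G 14
pick False 0.387 69.0 [-3.2  0.9  4.6]
lift 0.391 [-0.2  0.5 -1.5]
carry 0.39 [-0.9 -0.5 -1.6]
place True dz mm 1.9 0.389 [-0.   0.6  3.8]
t 70.6083
```

```bash
python3 - <<'E'
from plate import *
q=plates();print(len(q),q[0]); pick(q[0]);place(-42)
c=robot.read_camera('wrist');a=cv2.resize(c['pixels'][:,:,::-1],(400,300))
q=plates();print(q)
c=robot.read_camera('scene');b=c['pixels'][150:270,120:390,::-1].repeat(2,0).repeat(2,1)
cv2.imwrite('pics/m7.png',np.vstack([cv2.copyMakeBorder(a,0,0,0,140,0),b]))
E
```

```text
2 (array([ 0.50601175, -0.33996985]), 108.6652603149414, 35.395469665527344, -9.435325622558594)
G 30
pick False 0.394 70.9 [-3.2  1.3  6.1]
lift 0.387 [ 0.2 -0.  -0.5]
carry 0.387 [-0.   0.6 -0.9]
place True dz mm 2.4 0.387 [ 0.3 -0.3  3.6]
t 80.7
[(array([ 0.48049567, -0.41887354]), 108.06582641601562, 36.4783821105957, -2.4468612670898438)]
```

View pics/m7.png

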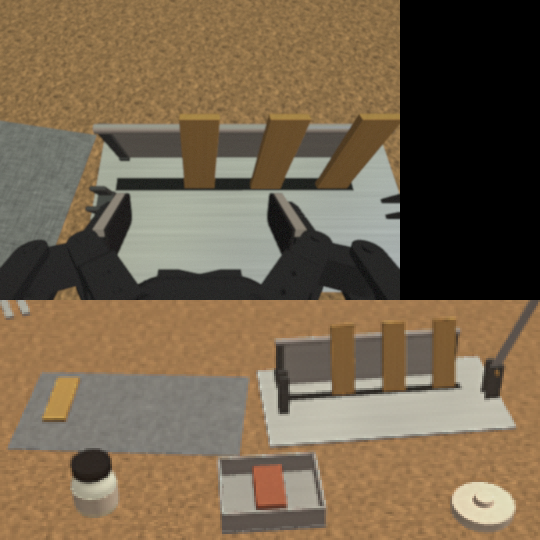

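Three plates are leaning at (200,150), (280,150) and (355,150) in the wrist view, and one is left on the mat. Placing the last.

```bash
python3 - <<'E'
from plate import *
q=plates();print(len(q),q[0]); pick(q[0]);place(-121)
c=robot.read_camera('wrist');a=cv2.resize(c['pixels'][:,:,::-1],(400,300))
p=np.array(robot.read_state()['ee_pos'])
robot.move_l(p+[0,-.05,.12])
robot.movep([.60,-.2,.30],ori(0,0,1))
c=robot.read_camera('scene');b=c['pixels'][150:270,120:390,::-1].repeat(2,0).repeat(2,1)
D=c['depth'];print(robot.read_state()['time'])
# plate lean: fit plane to depth points on each plate
H=hsv(c);m=np.zeros(D.shape,bool);m[150:200,255:352]=1;m&=(H[...,1]>120)&(abs(H[...,0]-20)<6)
K=np.array([[c['fx'],0,c['cx']],[0,c['fy'],c['cy']],[0,0,1]])
Ri=E([0,0,RY]).T
for g in blobs(m,80):
    v,u=np.nonzero(cv2.erode(g.astype(np.uint8),np.ones((3,3))));s_=cv2.undistortPoints(np.c_[u,v].astype(float).reshape(-1,1,2),K,np.array([c['k1'],0,0,0.])).reshape(-1,2)
    X=np.c_[s_,np.ones(len(u))]*D[v,u][:,None];X=X@c['pose'][:3,:3].T+c['pose'][:3,3]
    R=(X-RO)@Ri.T*1000; k=np.polyfit(R[:,2],R[:,0],1)
    print('y',R[:,1].mean().round(),'z',R[:,2].min().round(),R[:,2].max().round(),'lean',np.degrees(np.arctan(-k[0])).round(1),'foot x',k[1].round(1))
cv2.imwrite('pics/m8.png',np.vstack([cv2.copyMakeBorder(a,0,0,0,140,0),b]))
E
```

```text
1 (array([ 0.4803624 , -0.41900854]), 108.07969665527344, 36.38689041137695, -2.5649261474609375)
G 30
pick False 0.392 70.9 [-1.4  0.9  6. ]
lift 0.393 [ 0.9  0.8 -1.7]
carry 0.389 [-0.2 -0.4  0.5]
place True dz mm 21.9 0.388 [1.1 1.  7.8]
t 90.825
92.5667
y 9.0 z -8.0 825.0 lean -62.0 foot x -188.9
```

View pics/m8.png

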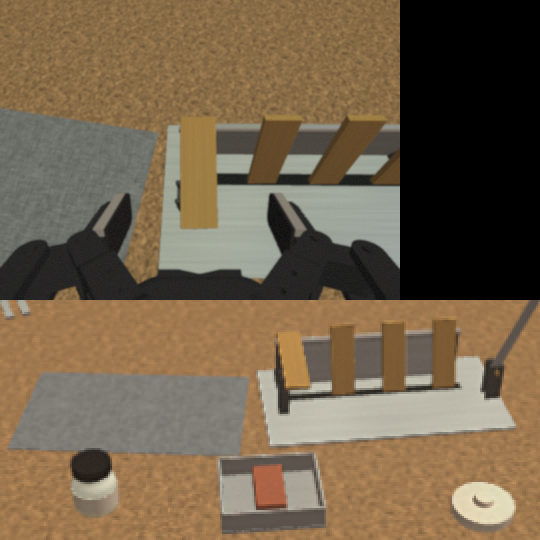

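The last plate's foot caught the keeper on the way in. It now lies sloping across the rail and the keeper, at (200,170) in the wrist view. I'll measure its plane with wrist depth and regrasp it.

```bash
cat > meas.py <<'E'
from plate import *
def cloud(c,P,g):
    K=np.array([[c['fx'],0,c['cx']],[0,c['fy'],c['cy']],[0,0,1]])
    v,u=np.nonzero(cv2.erode(g.astype(np.uint8),np.ones((3,3))));D=c['depth'][v,u];k=D>0;u,v,D=u[k],v[k],D[k]
    s=cv2.undistortPoints(np.c_[u,v].astype(float).reshape(-1,1,2),K,np.array([c['k1'],0,0,0.])).reshape(-1,2)
    X=np.c_[s,np.ones(len(u))]*D[:,None];X=X@P[:3,:3].T+P[:3,3]
    return (X-RO)@E([0,0,RY])*1000
E
python3 - <<'E'
from meas import *
robot.movep(rk(20,-110,330),ori(RY,0,1))
st=robot.read_state();c=robot.read_camera('wrist');P=campose(c,st);H=hsv(c)
cv2.imwrite('pics/w9.png',c['pixels'][:,:,::-1])
m=(H[...,1]>130)&(H[...,2]>100)
print('t',st['time'])
for g in blobs(m,200):
    R=cloud(c,P,g);
    if len(R)<50 or abs(R[:,1].mean())>160 or R[:,2].mean()<25 or abs(R[:,0].mean())>80: continue
    A=np.c_[R[:,0],R[:,1],np.ones(len(R))];k=np.linalg.lstsq(A,R[:,2],rcond=None)[0]
    r=(A@k-R[:,2]).std()
    box=cv2.minAreaRect(R[:,:2].astype(np.float32))
    print(len(R),'mean',R.mean(0).round(),'min',R.min(0).round(),'max',R.max(0).round(),'dz/dx,dy',k.round(2),r.round(1),np.round(box[1]),round(box[2]))
E
```

```text
t 93.3167
1791 mean [   8. -122.   87.] min [ -40. -139.   70.] max [  62. -106.  102.] dz/dx,dy [-2.800e-01 -3.000e-02  8.495e+01] 0.7 [ 32. 102.] 89
```

View pics/w9.png

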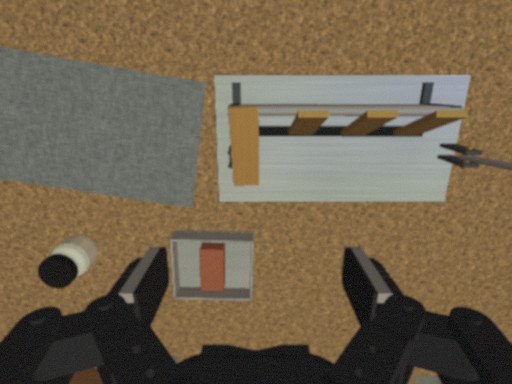

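The plate slopes 15.6° from flat, with the centre of its top face at rack (10.5,-122,86), along rack x. The other three plates still lean. I'll regrasp with the tilt adjusted and lower it straight down behind the keeper.

```bash
cat > fix.py <<'E'
from meas import *
import plate
plate.S=S=.063;plate.G=G=30
a=15.6;p=rk(.6,-122.3,80.5);o=ori(RY,-G+a,1);t=tz(RY,-G+a)
robot.movep(p-.08*t+[0,0,.02],o)
robot.move_l(p,feed=.06,threshold=10)
robot.clamp(70);robot.wait(.1);s=robot.read_state();print('grip',round(s['finger_gap'],3),s['force'].round(1))
robot.move_l(p+[0,0,.10],feed=.08);s=robot.read_state();print('lift',round(s['finger_gap'],3),s['force'].round(1))
if s['finger_gap']<.25: raise SystemExit('missed')
f=np.radians(PHI);th=90-PHI-G;y=-121
tcp=lambda x,l:rk(x+1000*(-S*np.sin(f)+N*np.cos(f)),y,5+l+1000*(S*np.cos(f)+N*np.sin(f)))
robot.movep(tcp(4,130),ori(RY,th,1))
h=robot.move_l(tcp(4,15),feed=.1,threshold=8);print(h)
if not h:
    robot.move_l(tcp(1,10),feed=.05)
    h=robot.move_l(tcp(1,-4),feed=.03,threshold=4);s=robot.read_state();print('place',h,(s['ee_pos'][2]-tcp(1,0)[2])*1000,s['force'].round(1))
    if abs((s['ee_pos'][2]-tcp(1,0)[2])*1000)<7:
        robot.release();robot.wait(.2);q=np.array(robot.read_state()['ee_pos'])
        robot.move_l(q-.09*tz(RY,th),feed=.12)
        robot.move_l(q-.09*tz(RY,th)+[.05,0,.12])
        robot.movep(rk(110,0,300),ori(RY,0,1))
c=robot.read_camera('wrist');A=cv2.resize(c['pixels'][:,:,::-1],(400,300))
c=robot.read_camera('scene');b=c['pixels'][150:270,120:390,::-1].repeat(2,0).repeat(2,1)
cv2.imwrite('pics/m10.png',np.vstack([cv2.copyMakeBorder(A,0,0,0,140,0),b]));print(robot.read_state()['time'])
E
python3 fix.py
```

```text
grip 0.393 [-1.2  0.4  3.5]
lift 0.392 [-0.1  0.1 -0.4]
False
place True 3.3605558024619313 [0.7 0.9 5.5]
104.3083
```

View pics/m10.png

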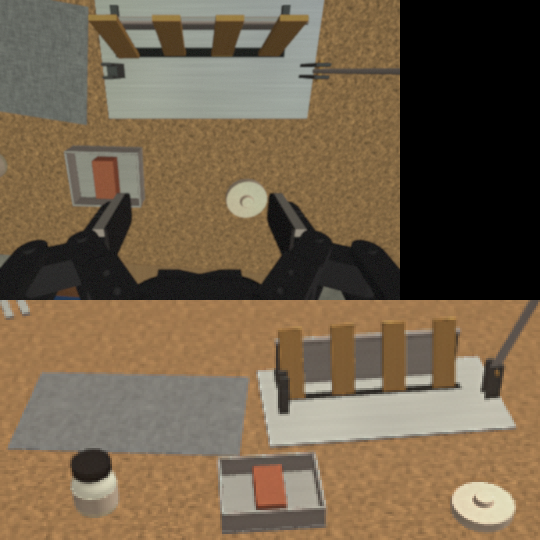

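```bash
python3 - <<'E'
from meas import *
import bar
c=robot.read_camera('scene');g=np.zeros(c['depth'].shape,bool);g[120:230,240:400]=1
R=cloud(c,c['pose'],g);R=R[(R[:,2]>15)&(R[:,2]<100)&(R[:,0]>-50)&(R[:,0]<25)]
for y in(-121,-42,38,118):
    r=R[(abs(R[:,1]-y)<13)];k=np.polyfit(r[:,2],r[:,0],1);e=r[:,0]-np.polyval(k,r[:,2]);r=r[abs(e)<6];k=np.polyfit(r[:,2],r[:,0],1)
    print(y,len(r),'lean',np.degrees(np.arctan(-k[0])).round(1),'front x at z5',np.polyval(k,5).round(1))
o=ori(RY,0,1);p=pin(1.95)
robot.movep(p+E([0,0,RY])@[.04,0,.09],o);robot.move_l(p+[0,0,.06]);robot.move_l(p,feed=.1,threshold=8)
robot.clamp(40);s=robot.read_state();print('grip',s['finger_gap'],s['force'].round(1))
for th in np.linspace(1.95,0,16)[1:]:
    robot.move_l(pin(th),feed=.12);s=robot.read_state()
    if not .08<s['finger_gap']<.2: print('lost',th,s['finger_gap']);break
print(th,s['finger_gap'],s['force'].round(1),s['time'])
E
```

```text
-121 221 lean 21.9 front x at z5 12.5
-42 236 lean 18.9 front x at z5 7.5
38 225 lean 19.1 front x at z5 7.6
118 222 lean 18.0 front x at z5 6.5
grip 0.1224687040478414 [-0.1  0.3  0.1]
0.0 0.12261276085142121 [-0.   4.3  7. ] 114.1667
```

```bash
python3 - <<'E'
from meas import *
robot.release();robot.wait(.5);p=np.array(robot.read_state()['ee_pos'])
robot.move_l(p+[0,0,.08],feed=.1);robot.movep(rk(110,-60,300),ori(RY,0,1));robot.wait(.5)
c=robot.read_camera('wrist');A=cv2.resize(c['pixels'][:,:,::-1],(400,300))
c=robot.read_camera('scene');b=c['pixels'][150:270,120:390,::-1].repeat(2,0).repeat(2,1)
cv2.imwrite('pics/m11.png',np.vstack([cv2.copyMakeBorder(A,0,0,0,140,0),b]));print(robot.read_state()['time'])
E
```

```text
117.7083
```

View pics/m11.png

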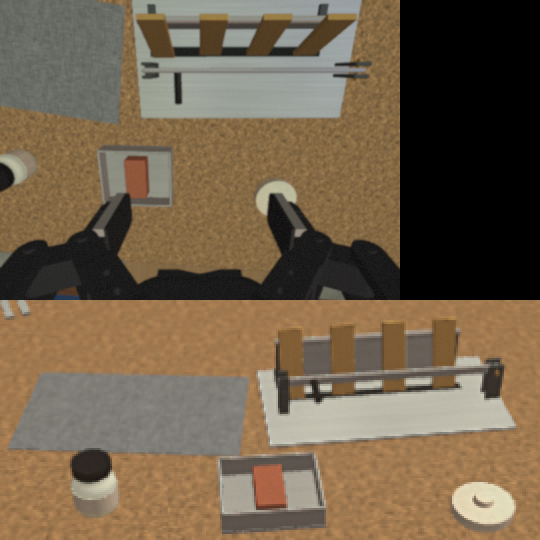

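All four plates lean and the bar lies across from the hinge (493,366) to the keeper (283,378). To confirm it is fully seated, I'll compare it with the start picture.

```bash
python3 - <<'E'
from meas import *;import pickle
c0=pickle.load(open('scene.pkl','rb'));c1=robot.read_camera('scene')
for c in(c0,c1):
    uv=w2p(c,[rk(60,-95,61),rk(30,-120,62)]).round().astype(int)
    (u,v)=uv[0];g=np.zeros(c['depth'].shape,bool);g[v-14:v+15,u-12:u+13]=1
    R=cloud(c,c['pose'],g);r=R[(abs(R[:,1]+95)<5)&(R[:,0]>38)&(R[:,0]<78)&(R[:,2]>25)]
    g[:]=0;g[150:230,240:400]=1;R=cloud(c,c['pose'],g);b=[R[(abs(R[:,1]-y)<15)&(abs(R[:,0]-33)<8)&(R[:,2]>35)&(R[:,2]<90)] for y in(-115,0,80)]
    print('pin',len(r),r[:,2].mean().round(1),r[:,2].max().round(1),'bar z',[(len(x),x[:,2].mean().round(1)) for x in b])
E
```

```text
pin 28 59.6 64.7 bar z [(45, np.float64(57.1)), (44, np.float64(57.5)), (42, np.float64(57.2))]
pin 25 60.3 63.1 bar z [(46, np.float64(57.2)), (45, np.float64(57.6)), (43, np.float64(57.6))]
```

The bar sits at the same height as at the start, so it is seated.

```bash
python3 -c "
from bench import robot
print(robot.sign_off())"
```

```text
the job is handed in; nothing more can be done
None
```

The job is handed in (no verdict was returned): by the last camera check all four plates lean on the rail at about 18–22°, the bar is back down in its notch, the block lies flat in the tray, and the jar and felt wheel were left alone.

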